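Clamp a glued housing in the bonding press, levers crisscross in two rounds

TASK

Push the glued housing along its rails under the raised pressure plate until it is fully home against the end stop. Then bring the plate down evenly: turn the four clamp levers clockwise in crisscross order (diagonally opposite levers one after the other), each only about halfway on a first round, and then in crisscross order again until every lever has come up to its stop. Leave the syringe, tape roll and caliper beside the press where they are.

Things in the scene. Friction and masses are not known exactly. Their poses are not given: they have to be found in the camera images.
- press: bonding press screwed to the bench: aluminium base 156 x 232 x 12 mm; origin at bench level midway between its four upright studs (at x = +-56, y = +-42 mm); base from y = -82 to +150. +y is the open loading end, -x the robot's side. Two steel rails 8 mm high, 81.4 mm apart, guide the work along y; a stop bar (22 mm high above the base, 100 mm long) closes the -y end, its face at y = -66 mm
- plate: aluminium pressure plate 144 x 116 x 10 mm with a rubber pad under it, centred over the studs, carried by springs; origin at the centre of the pad's underside, about 47 mm above the bench when raised (5 mm clear of the housing), 41 to 42 mm when down on it; top face 14 mm above its origin, middle rib 6.5 mm more. Each lever draws its own corner down over its travel
- housing: work: black plastic housing half, open side down (72 x 150 mm), on an aluminium back plate (78 x 154 x 3 mm); 29.5 mm high in all, 0.12 to 0.24 kg, loose on the press base (12 mm up) between the rails, far end already under the raised plate. Origin: centre of the underside, long axis y; the black end face to push is at y = +75 mm, the back plate's edge at +77. Slides with 1 to 2 N
- home (a point): where the housing's origin lies when it is fully home against the stop (on the press base; axes as the press, so the housing comes to it along -y)
- lever_1 (a joint): clamp lever on the stud at the loading end, robot's side (press -x, +y): angle in rad, 0 = loose, 2.1 = tight at its stop; grows CLOCKWISE seen from above. At half travel (1.05) it points straight along the press axis +y. Stays where left; needs 6 N at 50 mm from the axis, 10 N near the stop. Diagonal partner: lever_3; neighbours: lever_2, lever_4
- lever_2 (a joint): clamp lever on the stud at the loading end, far side (press +x, +y): angle in rad, 0 = loose, 2.1 = tight at its stop; grows CLOCKWISE seen from above. At half travel (1.05) it points straight along the press axis +x. Stays where left; needs 6 N at 50 mm from the axis, 10 N near the stop. Diagonal partner: lever_4; neighbours: lever_3, lever_1
- lever_3 (a joint): clamp lever on the stud at the stop end, far side (press +x, -y): angle in rad, 0 = loose, 2.1 = tight at its stop; grows CLOCKWISE seen from above. At half travel (1.05) it points straight along the press axis -y. Stays where left; needs 6 N at 50 mm from the axis, 10 N near the stop. Diagonal partner: lever_1; neighbours: lever_4, lever_2
- lever_4 (a joint): clamp lever on the stud at the stop end, robot's side (press -x, -y): angle in rad, 0 = loose, 2.1 = tight at its stop; grows CLOCKWISE seen from above. At half travel (1.05) it points straight along the press axis -x. Stays where left; needs 6 N at 50 mm from the axis, 10 N near the stop. Diagonal partner: lever_2; neighbours: lever_1, lever_3
- stud_1 (a point): point on the axis of lever_1, 80 mm above the bench (hub 25 mm across, its top 82 mm high when loose; the stud's end 90 mm)
- tip_1 (a point): centre of the round end (17 mm) of lever_1, 72 mm from its axis, 88 mm above the bench when loose, 81 when tight. The arm is a black bar 13 mm thick that climbs from the hub to the end; 50 mm from the axis its centre is 83 mm high when loose, 76 when tight
- stud_2 (a point): point on the axis of lever_2, 80 mm above the bench (hub 25 mm across, its top 82 mm high when loose; the stud's end 90 mm)
- tip_2 (a point): centre of the round end (17 mm) of lever_2, 72 mm from its axis, 88 mm above the bench when loose, 81 when tight. The arm is a black bar 13 mm thick that climbs from the hub to the end; 50 mm from the axis its centre is 83 mm high when loose, 76 when tight
- stud_3 (a point): point on the axis of lever_3, 80 mm above the bench (hub 25 mm across, its top 82 mm high when loose; the stud's end 90 mm)
- tip_3 (a point): centre of the round end (17 mm) of lever_3, 72 mm from its axis, 88 mm above the bench when loose, 81 when tight. The arm is a black bar 13 mm thick that climbs from the hub to the end; 50 mm from the axis its centre is 83 mm high when loose, 76 when tight
- stud_4 (a point): point on the axis of lever_4, 80 mm above the bench (hub 25 mm across, its top 82 mm high when loose; the stud's end 90 mm)
- tip_4 (a point): centre of the round end (17 mm) of lever_4, 72 mm from its axis, 88 mm above the bench when loose, 81 when tight. The arm is a black bar 13 mm thick that climbs from the hub to the end; 50 mm from the axis its centre is 83 mm high when loose, 76 when tight
- syringe: bystander: white syringe 26 x 116 x 15 mm, loose, origin under its middle
- tape_roll: bystander: amber tape roll 61 mm across, 19 mm high, loose, origin under its middle
- caliper: bystander: digital caliper 51 x 153 x 12 mm, loose, origin under its middle

How it is judged:
By the outcome, as a careful person would: the job done as asked, in the order asked, and still so for the second after the job is handed in, with the robot touching nothing.
It also fails if it takes over 70 s, if anything falls off the work surface, if the arm or the gripper's body presses on something with over 40 N, if the wrist force passes 120 N, or if a joint passes its speed limit or range.

ROBOT

A 7-joint arm with a two-finger parallel gripper is mounted at the origin on a cart in front of the work surface, level with it; the furniture and walls round the work are solid. World frame = base frame: x ahead of the robot, y to its left, z up, the work surface at z = 0. Lengths are in m, angles in rad, forces in N, time in s.
With the tool pointing down it reaches from about 0.4 to 0.85 m from the base axis. Payload 10.4 kg.
Tool frame: the origin (TCP) lies between the finger pads; the fingertips stand 22 mm ahead of it and the grasp point (between the pads) lies 3 mm ahead of it (r.nose_length is the distance from the TCP to the fingertips, in m); z points along the fingers, y is the line along which they close (so a half turn about z gives the same grasp; the last joint's range is limited). The gripper opens to 87 mm and grips with 3 to 60 N. Pads are 19 mm wide; open, the fingers measure 117 mm over their backs; the gripper's body (75 mm by 190 mm) begins 51 mm behind the grasp point.
Start: joints at [-1.127, 0.332, -0.065, 1.46, 0.022, 1.35, -0.088], TCP at [0.281, 0.558, 0.245] pointing down, gripper open.
Joint ranges: [-2.6, 2.6], [-0.5, 2.12], [-1.47, 1.34], [0.16, 2.42], [-1.27, 4.41], [0.06, 2.06], [-2.6, 2.6]. Speed limits (rad/s): [2.22, 2.22, 2.79, 2.79, 3.14, 3.14, 3.14].

INTERFACE

Orientations are given as a unit quaternion [x, y, z, w].
In Python, from bench import readout, cams, r gives the robot as it stands. The module is installed in compiled form; this text tells all that it offers.
- The arm moves only by the tool step_arm, never from a script. Its argument "deltas" is a list that holds one entry, the list of rows, each a list of 7 numbers: the turn, a rotation vector about the tool's x, y, z in rad, then the shift along the tool's x, y, z in m, then the opening in per cent of the stroke, from 0 (shut) to 100 (fully open). A call has 1 to 20 rows; each row is the pose to reach, as a shift and turn from the pose commanded when the call began, along the tool's axes at that moment; what a row does not reach only later rows make up. A row lasts 1/8 s, in which the tool goes at most 62.5 mm and 10.7 degrees, less where a joint would pass 70% of its speed; a pose out of reach is approached as far as the arm can. A call with a gripper value outside its range is refused whole. The fingers move at their own pace and stop on an object; "squeeze" is the grip in N (left out, the last holds). Time passes only in rows, so rows that repeat a pose let the fingers close. It gives the time, the measured TCP pose, the force, the opening and the grip force at its end, in the units of the state.
- readout.read_state(): the state, without advancing time (a new reading comes with each control period).
- cams.camera(name): name is "scene" or "top"; returns a dict with "img" (420x560x3 uint8, red, green, blue), "fx", "fy", "cx", "cy" (pixels), "origin" and "rotation" of the camera in the world. Camera axes: x right, y up, looking along -z (the intrinsics and any distortion apply to the point x, -y, -z); pixel columns grow to the right and rows downward; lengths in m; the calibration is good to about 2 mm. A picture is of the moment at which its call begins. There is no depth.
- r.close_job(): hands the job in; it is judged then, once.
The state is a dict: "time": time; "joint_positions": joint angles; "joint_vel": joint speeds; "joint_torque": joint torques, N m; "ee_pos": TCP position; "eef_rot": TCP orientation; "ft_force": force on the tool from outside, world axes, zero at the start; "torque": the same for the moment, N m; "width": finger opening in m; "grip_force": force on a finger pad.
Only numpy, scipy, OpenCV 4.12 (cv2) and the standard library are available. Lean on these libraries where they do the work, as an engineer would, in place of code of your own. Each camera call takes 0.05 s, during which the arm holds its last target. There are 200 camera calls.

## Working session

There is one attempt and no reset: what is moved stays moved. The work goes in short steps, Python scripts to look and compute and a tool call to move; the robot and the scene stay as the last step left them, time stands still between calls to the robot, and variables do not carry over. Pictures are saved under pics/ and viewed, at most 10 in all, crops included, and the job is handed in when it is done.

Besides the shell and the picture viewer there is one more tool, called after "Call:" by a JSON object that holds its "fn" and its "kwargs", one argument or row to a line. step_arm: Moves the arm, as the interface text tells. Its arguments: {"type":"object","properties":{"deltas":{"type":"array"},"squeeze":{"type":"number"}},"required":["deltas"]}

```bash
mkdir -p pics
python3 - <<'E'
from bench import readout,cams,r
import cv2
s=readout.read_state();print(s)
for n in("scene","top"):
    c=cams.camera(n);cv2.imwrite(f"pics/{n}0.png",cv2.resize(c["img"][:,:,::-1],(784,588),interpolation=cv2.INTER_CUBIC))
    print(n,{k:v for k,v in c.items() if k!="img"})
E
```

```text
{'time': 0.0, 'joint_positions': array([-1.12663286,  0.33283275, -0.06470407,  1.46093857,  0.02160273,
        1.34987431, -0.08847917]), 'joint_vel': array([-0.00047284,  0.00042809, -0.00173466,  0.00105237, -0.0011834 ,
       -0.0008206 , -0.00145676]), 'joint_torque': array([ 9.77968048e-04, -6.23277497e+01,  2.49417935e-02, -3.89898348e+01,
       -6.13776804e-02,  3.97927570e-02,  1.28349393e-04]), 'ee_pos': array([0.28109483, 0.55783254, 0.24377966]), 'eef_rot': array([ 2.31246365e-01,  9.72894988e-01, -6.66970276e-04, -1.25543833e-04]), 'ft_force': array([ 0.66823537,  0.72684395, -0.32336639]), 'torque': array([ 0.04793013, -0.00565988, -0.01220089]), 'grip_force': 0.0, 'width': 0.08679592427121255}
scene {'fx': 515.8402799348911, 'fy': 515.8402799348911, 'cx': 277.46368927647273, 'cy': 203.3130623502092, 'origin': array([-0.22964262, -0.70093845,  0.61027431]), 'rotation': array([ 0.45371346, -0.22780864, -0.38216101,  0.77214007])}
top {'fx': 500.0218067106915, 'fy': 500.0218067106915, 'cx': 278.9752908285787, 'cy': 208.5229168138131, 'origin': array([ 0.46006596, -0.14374184,  1.06443018]), 'rotation': array([ 0.02772959, -0.01410954, -0.69801655,  0.7154054 ])}
```

View pics/scene0.png

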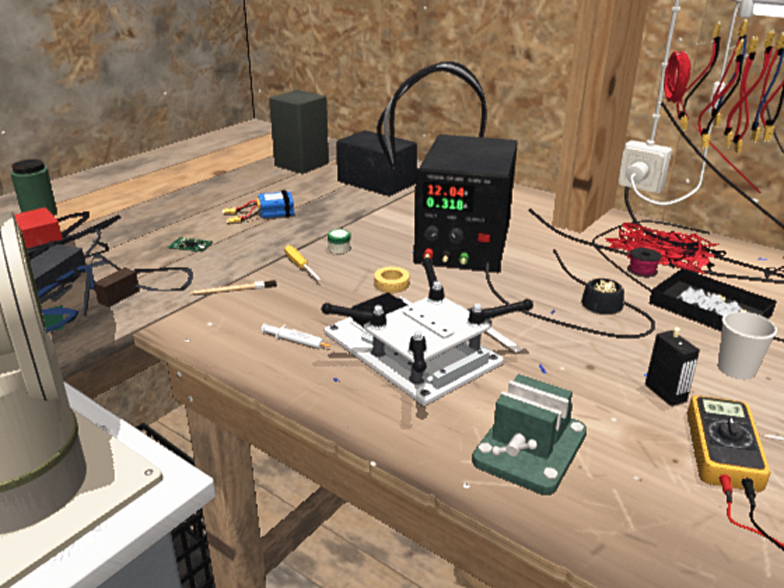

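View pics/top0.png

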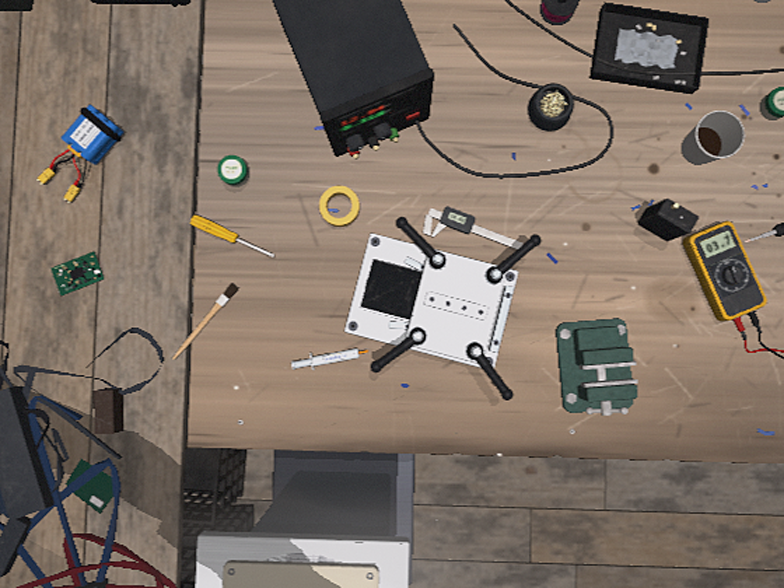

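The scene view shows the press at about (420,345), with the levers at tips (327,309), (428,260), (528,303) and (418,378). The top view shows the studs at (418,337), (438,261), (494,274) and (474,351), with the loading end to the left and the housing's black end at about (388,288). I'll take a closer crop for accuracy.

Run:
```python
from bench import cams
import cv2
c=cams.camera("top")["img"][:,:,::-1]
cv2.imwrite("pics/t1.png",cv2.resize(c[140:290,190:390],(800,600),interpolation=cv2.INTER_CUBIC))
c=cams.camera("scene")["img"][:,:,::-1]
cv2.imwrite("pics/s1.png",cv2.resize(c[170:305,210:390],(800,600),interpolation=cv2.INTER_CUBIC))
```

```text
(no output)
```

View pics/t1.png

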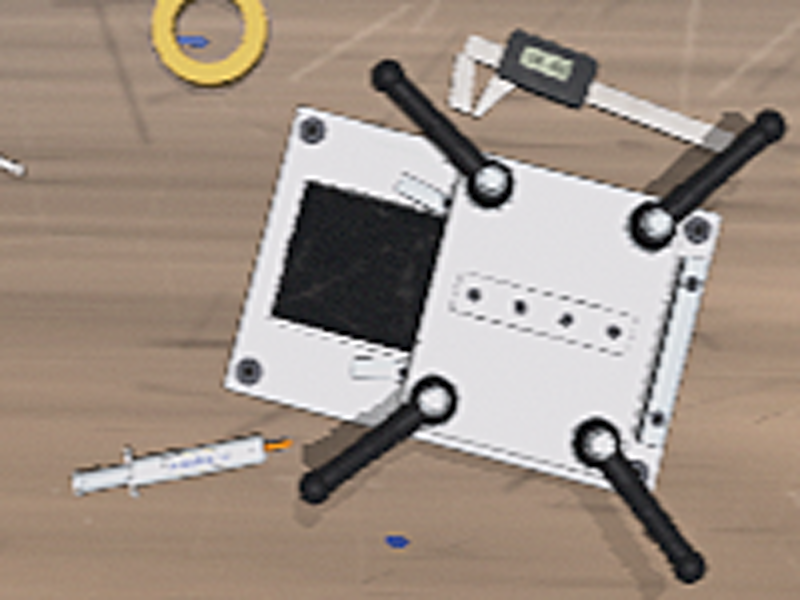

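View pics/s1.png

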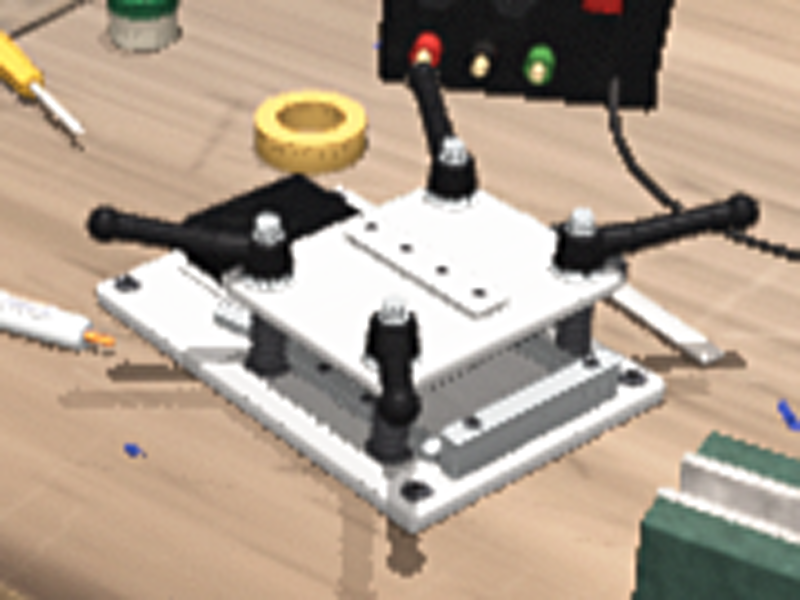

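The top crop (4x, offset 190,140) shows stud ends at (434,397), (491,180), (655,223) and (600,439), tips at (315,487), (387,75), (770,125) and (689,567), and the black housing end edge from (308,180) to (272,318). The scene crop has matching points. I'll fit the press pose from both.

```bash
cat > h.py <<'E'
import numpy as np
from bench import readout,cams,r
from scipy.spatial.transform import Rotation as R
from scipy.optimize import least_squares
def proj(c,P):
    q=R.from_quat(c["rotation"]).inv().apply(np.atleast_2d(P)-c["origin"])
    return np.c_[c["cx"]+c["fx"]*q[:,0]/-q[:,2], c["cy"]-c["fy"]*q[:,1]/-q[:,2]]
ST=np.array([[-56,42],[56,42],[56,-42],[-56,-42]])/1e3
HALF=np.array([90,0,-90,180.])  # direction at half travel, deg
def tip(i,a,rad=.072):
    t=np.deg2rad(HALF[i])-(a-1.05); return ST[i]+rad*np.array([np.cos(t),np.sin(t)])
def W(p,xy,z):
    xy=np.atleast_2d(xy); c,s=np.cos(p[2]),np.sin(p[2])
    return np.c_[xy@np.array([[c,s],[-s,c]])+p[:2],np.full(len(xy),z)]
E
python3 - <<'E'
from h import *
T=cams.camera("top");S=cams.camera("scene")
t=lambda L:np.array(L)/4+[190,140]
s=lambda L:np.array(L)/(800/180)+[210,170]
tp=np.array([tip(i,0) for i in range(4)])
obs=[(T,t([(434,397),(491,180),(655,223),(600,439)]),ST,.09),
(T,t([(315,487),(387,75),(770,125),(689,567)]),tp,.088),
(T,t([(301,107),(226,386),(720,213),(655,490)]),np.array([[78,150],[-78,150],[78,-82],[-78,-82]])/1e3,.012),
(S,s([(268,214),(454,144),(582,213),(394,300)]),ST,.09),
(S,s([(103,223),(424,68),(741,212),(400,403)]),tp,.088),
(S,s([(98,290),(418,522),(663,383)]),np.array([[-78,150],[-78,-82],[78,-82]])/1e3,.012)]
f=lambda p,o=obs:np.concatenate([(proj(c,W(p,xy,z))-px).ravel() for c,px,xy,z in o])
for o in(obs,obs[:3],obs[3:]):
    q=least_squares(lambda p:f(p,o),[.5,-.1,-.25],loss="soft_l1").x
    print(q,np.degrees(q[2]));
    for k in o: print(np.round(f(q,[k]).reshape(-1,2),1).tolist())
p=least_squares(f,[.5,-.1,-.25],loss="soft_l1").x
np.save("p.npy",p)
# housing end edge
g=lambda y:(proj(T,W(p,[[.036,y],[-.036,y]],.0415))-t([(308,180),(272,318)])).ravel()
y=least_squares(lambda v:g(v[0]),[.12]);print("end y",y.x,y.fun)
for i in range(4):print(i+1,W(p,ST[i],.08).round(4),[W(p,tip(i,a),.08).round(3)[0,:2].tolist() for a in(0,1.05,2.1)])
E
```

```text
[ 0.50281854 -0.21751396 -0.24828161] -14.225488299582002
[[-0.3, -0.1], [0.8, -1.1], [1.3, -0.4], [-0.1, 1.1]]
[[3.0, 3.4], [0.9, -0.7], [-1.5, -1.5], [3.9, -4.3]]
[[0.0, -2.4], [-1.3, -1.2], [1.3, 0.4], [-1.9, 2.8]]
[[-0.6, 1.3], [-0.1, 0.1], [-0.5, 0.7], [-1.2, 0.2]]
[[0.0, 2.9], [-0.3, 2.4], [-1.3, -0.8], [5.1, 0.2]]
[[-1.0, -1.7], [-2.6, -1.2], [0.6, 0.2]]
[ 0.50190732 -0.21676471 -0.24596707] -14.092874965521931
[[-0.7, 0.4], [0.3, -0.6], [0.9, 0.0], [-0.4, 1.5]]
[[2.7, 4.0], [0.4, -0.1], [-2.0, -1.2], [3.7, -3.9]]
[[-0.5, -1.8], [-1.7, -0.6], [0.8, 0.7], [-2.2, 3.2]]
[ 0.50404462 -0.21764304 -0.25366812] -14.534112776852655
[[-0.2, 1.0], [0.4, -0.1], [-0.1, 0.6], [-1.0, -0.1]]
[[0.5, 2.4], [0.4, 2.3], [-0.9, -0.9], [5.1, -0.2]]
[[-0.3, -2.1], [-2.5, -1.5], [0.9, 0.1]]
end y [0.13175325] [ 0.61779894 -0.8611932   0.08903254 -1.66721817]
1 [[ 0.4589 -0.163   0.08  ]] [[0.407, -0.113], [0.477, -0.093], [0.528, -0.144]]
2 [[ 0.5674 -0.1906  0.08  ]] [[0.617, -0.139], [0.637, -0.208], [0.587, -0.26]]
3 [[ 0.5468 -0.272   0.08  ]] [[0.599, -0.322], [0.529, -0.342], [0.477, -0.291]]
4 [[ 0.4382 -0.2445  0.08  ]] [[0.388, -0.296], [0.368, -0.227], [0.419, -0.175]]
```

Run:
```python
from h import *
T=cams.camera("top");S=cams.camera("scene")
t=lambda L:np.array(L)/4+[190,140]
s=lambda L:np.array(L)/(800/180)+[210,170]
tt=t([(315,487),(387,75),(770,125),(689,567)]);ts=s([(103,223),(424,68),(741,212),(400,403)])
so=t([(434,397),(491,180),(655,223),(600,439)]);ss=s([(268,214),(454,144),(582,213),(394,300)])
def f(v):
    p=v[:3];tp=np.array([tip(i,v[3+i]) for i in range(4)])
    return np.concatenate([(proj(T,W(p,ST,.09))-so).ravel(),(proj(S,W(p,ST,.09))-ss).ravel(),(proj(T,W(p,tp,.088))-tt).ravel(),(proj(S,W(p,tp,.088))-ts).ravel()])
q=least_squares(f,[.5,-.22,-.25,0,0,0,0],loss="soft_l1");print(q.x.round(4));print(f(q.x).round(1).reshape(-1,8))
np.save("p.npy",q.x[:3]);p=q.x[:3]
y=least_squares(lambda v:(proj(T,W(p,[[.036,v[0]],[-.036,v[0]]],.0415))-t([(308,180),(272,318)])).ravel(),[.12]);print("end y",y.x,y.fun)
def hit(c,px,z):
    d=R.from_quat(c["rotation"]).apply([(px[0]-c["cx"])/c["fx"],-(px[1]-c["cy"])/c["fy"],-1]);return (c["origin"]+d*(z-c["origin"][2])/d[2]).round(3)
for px in[(415,262),(500,270)]:print("psu base",hit(S,np.array(px)/1.4,0))
for z in(.12,.16,.2):print(z,hit(T,np.array((335,155))/1.4,z),hit(T,np.array((433,110))/1.4,z),hit(T,np.array((432,68))/1.4,z))
for px in[(560,412),(557,322)]:print("vise",hit(T,np.array(px)/1.4,0.03))
```

```text
[ 0.5035 -0.2174 -0.2327  0.1507  0.0112  0.0958  0.1694]
[[-0.  -0.   0.2 -1.2  0.9 -1.1  0.4  0.6]
 [-0.4  1.4 -0.5 -0.1 -0.4  0.3 -0.5  0.1]
 [ 0.1 -0.3  0.3 -0.7  0.1 -0.1  0.  -1.1]
 [ 0.1  0.5 -0.7  2.3 -0.5  0.2 -0.5  0.3]]
end y [0.13152032] [ 0.16005074 -0.27002381  0.15530004 -0.92912677]
psu base [ 0.749 -0.024  0.   ]
psu base [ 0.818 -0.165  0.   ]
0.12 [ 0.702 -0.044  0.12 ] [ 0.767 -0.177  0.12 ] [ 0.826 -0.174  0.12 ]
0.16 [ 0.692 -0.048  0.16 ] [ 0.754 -0.175  0.16 ] [ 0.81  -0.173  0.16 ]
0.2 [ 0.681 -0.052  0.2  ] [ 0.741 -0.174  0.2  ] [ 0.795 -0.172  0.2  ]
vise [ 0.352 -0.375  0.03 ]
vise [ 0.483 -0.369  0.03 ]
```

```bash
cat >> h.py <<'E'
p=np.load("p.npy")
RT=R.from_matrix(np.array([[-np.cos(p[2]),-np.sin(p[2]),0],[-np.sin(p[2]),np.cos(p[2]),0],[0,0,-1]]).T.T)
def cur():
    s=readout.read_state(); e=s["ee_pos"]; d=e[:2]-p[:2]; c,n=np.cos(p[2]),np.sin(p[2])
    return s,np.array([c*d[0]+n*d[1],-n*d[0]+c*d[1],e[2]])
E
python3 - <<'E'
from h import *
s,c=cur();R0=R.from_quat(s["eef_rot"])
print(RT.as_matrix().round(3));rv=(R0.inv()*RT).as_rotvec();print(rv.round(4))
for t in([0,.165,.24],[0,.165,.042]):
    w=W(p,t[:2],t[2])[0];print(w.round(4),R0.inv().apply(w-s["ee_pos"]).round(4))
E
```

```text
[[-0.973  0.231  0.   ]
 [ 0.231  0.973  0.   ]
 [ 0.     0.    -1.   ]]
[-1.000e-04 -0.000e+00 -2.341e-01]
[ 0.5415 -0.0569  0.24  ] [-0.5092 -0.432   0.0045]
[ 0.5415 -0.0569  0.042 ] [-0.5092 -0.432   0.2025]
```

Call:
{"fn": "step_arm", "kwargs": {
  "deltas": [
    [[0,0,-0.02,-0.04,-0.034,0,0],[0,0,-0.04,-0.084,-0.071,0,0],[0,0,-0.06,-0.127,-0.108,0,0],[0,0,-0.08,-0.17,-0.144,0,0],[0,0,-0.1,-0.212,-0.18,0,0],[0,0,-0.12,-0.255,-0.216,0,0],[0,0,-0.14,-0.297,-0.252,0,0],[0,0,-0.16,-0.34,-0.288,0,0],[0,0,-0.18,-0.382,-0.324,0,0],[0,0,-0.2,-0.425,-0.36,0,0],[0,0,-0.22,-0.467,-0.396,0.005,0],[0,0,-0.234,-0.509,-0.432,0.005,0],[0,0,-0.234,-0.509,-0.432,0.005,0],[0,0,-0.234,-0.509,-0.432,0.06,0],[0,0,-0.234,-0.509,-0.432,0.11,0],[0,0,-0.234,-0.509,-0.432,0.12,0]]
  ],
  "squeeze": 10
}}

```text
time: 2.4
ee_pos: [0.5395, -0.0559, 0.122]
eef_rot: [0.116, 0.993, -0.0, -0.003]
ft_force: [0.8, -0.0, -0.5]
width: 0.0009
grip_force: 0.0
```

```bash
cat > c.py <<'E'
from h import *
s,c=cur();print("t",round(s["time"],2),"press",c.round(4),"yawerr",(R.from_quat(s["eef_rot"]).inv()*RT).as_rotvec().round(4),"F press",R.from_euler("z",-p[2]).apply(s["ft_force"]).round(1),"j",s["joint_positions"].round(2))
E
python3 c.py
```

```text
t 2.4 press [-0.0023  0.1655  0.122 ] yawerr [-0.0012 -0.0049  0.0007] F press [ 0.7  0.1 -0.5] j [-0.38  0.27  0.46  1.84 -0.14  1.06  1.47]
```

Call:
{"fn": "step_arm", "kwargs": {
  "deltas": [
    [[0,0,0,-0.002,0,0.04,0],[0,0,0,-0.002,0,0.079,0],[0,0,0,-0.002,-0.005,0.079,0],[0,0,0,-0.002,-0.012,0.079,0],[0,0,0,-0.002,-0.018,0.079,0],[0,0,0,-0.002,-0.024,0.079,0],[0,0,0,-0.002,-0.03,0.079,0],[0,0,0,-0.002,-0.036,0.079,0],[0,0,0,-0.002,-0.042,0.079,0],[0,0,0,-0.002,-0.048,0.079,0],[0,0,0,-0.002,-0.053,0.079,0],[0,0,0,-0.002,-0.057,0.079,0],[0,0,0,-0.002,-0.06,0.079,0],[0,0,0,-0.002,-0.06,0.079,0]]
  ]
}}

```text
time: 4.15
ee_pos: [0.5293, -0.1159, 0.0454]
eef_rot: [0.116, 0.993, -0.0, -0.0]
ft_force: [-0.5, -0.8, -0.2]
width: 0.0002
grip_force: 0.0
```

```bash
python3 c.py
python3 - <<'E'
from h import *
import cv2
c=cams.camera("top")["img"][:,:,::-1]
cv2.imwrite("pics/t2.png",cv2.resize(c[140:290,190:390],(800,600),interpolation=cv2.INTER_CUBIC))
E
```

```text
t 4.15 press [0.0017 0.1047 0.0454] yawerr [-0.0003 -0.0002 -0.0004] F press [-0.3 -0.9 -0.2] j [-0.26  0.38  0.45  1.91 -0.21  0.9   1.64]
```

Call:
{"fn": "step_arm", "kwargs": {
  "deltas": [
    [[0,0,0,0.001,-0.002,0.002,0],[0,0,0,0.001,-0.004,0.002,0],[0,0,0,0.001,-0.005,0.002,0],[0,0,0,0.001,-0.005,0.002,0]]
  ]
}}

```text
time: 4.7
ee_pos: [0.5273, -0.1204, 0.0435]
eef_rot: [0.116, 0.993, -0.0, -0.0]
ft_force: [-0.8, -0.1, -0.2]
width: 0.0005
grip_force: 0.0
```

```bash
python3 c.py
```

```text
t 4.7 press [0.0007 0.0999 0.0435] yawerr [-0.0001 -0.0001 -0.0003] F press [-0.8 -0.3 -0.2] j [-0.25  0.38  0.45  1.91 -0.21  0.9   1.65]
```

View pics/t2.png

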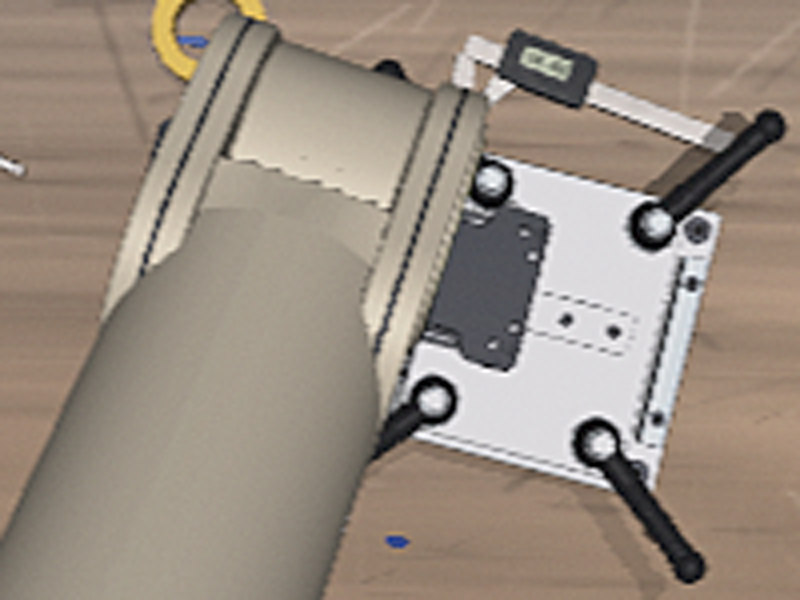

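The arm hides the housing, and the gripper body passes between the studs without touching them. I'll keep pushing in small steps until the force rises.

Call:
{"fn": "step_arm", "kwargs": {
  "deltas": [
    [[0,0,0,0.001,-0.002,0.001,0],[0,0,0,0.001,-0.004,0.001,0],[0,0,0,0.001,-0.004,0.001,0]]
  ]
}}

```text
time: 5.08
ee_pos: [0.5254, -0.1241, 0.0426]
eef_rot: [0.116, 0.993, -0.0, 0.0]
ft_force: [0.4, 0.2, 0.8]
width: 0.0007
grip_force: 0.3
```

```bash
python3 c.py
```

```text
t 5.08 press [-0.0002  0.0959  0.0426] yawerr [-0.      0.0001 -0.0004] F press [0.3 0.3 0.8] j [-0.24  0.38  0.46  1.91 -0.21  0.9   1.66]
```

Call:
{"fn": "step_arm", "kwargs": {
  "deltas": [
    [[0,0,0,0,-0.002,0.001,0],[0,0,0,0,-0.004,0.001,0],[0,0,0,0,-0.004,0.001,0]]
  ]
}}

```text
time: 5.45
ee_pos: [0.5258, -0.1251, 0.042]
eef_rot: [0.115, 0.993, 0.002, 0.001]
ft_force: [3.2, 10.1, 4.7]
width: 0.0008
grip_force: 5.5
```

```bash
python3 c.py
```

```text
t 5.45 press [0.0004 0.0949 0.042 ] yawerr [0.0032 0.001  0.0021] F press [ 0.8 10.5  4.7] j [-0.24  0.38  0.45  1.91 -0.21  0.89  1.66]
```

```bash
cat >> h.py <<'E'
def way(i,a,gap=0,rad=.05,hx=.0095,hy=.011):
    t=np.deg2rad(HALF[i])-(a-1.05); d=np.array([np.cos(t),np.sin(t)]); n=np.array([-d[1],d[0]])
    return ST[i]+rad*d+n*(.0065+gap+hx*abs(n[0])+hy*abs(n[1]))
E
python3 - <<'E'
from h import *
a0=[.15,.01,.1,.17]
for i in range(4):
    print(i+1,"pre",(1e3*way(i,a0[i],.015)).round(0).tolist(),"1st",[(1e3*way(i,a)).round(0).tolist() for a in np.linspace(a0[i]+.05,1.05,7)])
    print("   pre2",(1e3*way(i,1.0,.015)).round(0).tolist(),"2nd",[(1e3*way(i,a)).round(0).tolist() for a in np.linspace(1.1,2.15,8)])
E
```

```text
1 pre [-118.0, 45.0] 1st [[-107.0, 59.0], [-104.0, 66.0], [-100.0, 73.0], [-95.0, 79.0], [-88.0, 85.0], [-80.0, 89.0], [-72.0, 92.0]]
   pre2 [-90.0, 90.0] 2nd [[-70.0, 93.0], [-64.0, 95.0], [-57.0, 96.0], [-50.0, 96.0], [-42.0, 94.0], [-35.0, 92.0], [-28.0, 88.0], [-21.0, 83.0]]
2 pre [51.0, 103.0] 1st [[66.0, 95.0], [75.0, 93.0], [83.0, 89.0], [90.0, 84.0], [97.0, 77.0], [102.0, 69.0], [106.0, 60.0]]
   pre2 [104.0, 77.0] 2nd [[107.0, 57.0], [109.0, 51.0], [110.0, 44.0], [110.0, 36.0], [109.0, 28.0], [106.0, 21.0], [102.0, 13.0], [96.0, 6.0]]
3 pre [118.0, -42.0] 1st [[108.0, -57.0], [105.0, -64.0], [101.0, -72.0], [96.0, -78.0], [89.0, -84.0], [81.0, -89.0], [72.0, -92.0]]
   pre2 [90.0, -90.0] 2nd [[70.0, -93.0], [64.0, -95.0], [57.0, -96.0], [50.0, -96.0], [42.0, -94.0], [35.0, -92.0], [28.0, -88.0], [21.0, -83.0]]
4 pre [-60.0, -103.0] 1st [[-74.0, -93.0], [-81.0, -90.0], [-88.0, -86.0], [-94.0, -81.0], [-99.0, -75.0], [-103.0, -67.0], [-106.0, -60.0]]
   pre2 [-104.0, -77.0] 2nd [[-107.0, -57.0], [-109.0, -51.0], [-110.0, -44.0], [-110.0, -36.0], [-109.0, -28.0], [-106.0, -21.0], [-102.0, -13.0], [-96.0, -6.0]]
```

Call:
{"fn": "step_arm", "kwargs": {
  "deltas": [
    [[0,0,0,0,0.02,0,0],[0,0,0,0,0.04,-0.01,0],[0,0,0,0,0.06,-0.06,0],[0,0,0,0,0.07,-0.11,0],[0,0,0,0.06,0.07,-0.11,0],[0,0,0,0.12,0.07,-0.11,0],[0,0,0,0.17,0.045,-0.11,0],[0,0,0,0.17,0.0,-0.11,0],[0,0,0,0.17,-0.035,-0.11,0],[0,0,0,0.17,-0.035,-0.11,0]]
  ]
}}

```text
time: 6.7
ee_pos: [0.3503, -0.1245, 0.1515]
eef_rot: [0.118, 0.993, 0.0, 0.0]
ft_force: [-0.3, 0.6, -0.2]
width: 0.0008
grip_force: 0.0
```

```bash
python3 c.py
python3 - <<'E'
from h import *
import cv2
c=cams.camera("top")["img"][:,:,::-1]; d=cams.camera("scene")["img"][:,:,::-1]
a=cv2.resize(c[140:290,190:390],(400,300),interpolation=cv2.INTER_CUBIC)
b=cv2.resize(d[170:305,210:390],(400,300),interpolation=cv2.INTER_CUBIC)
cv2.imwrite("pics/t3.png",cv2.resize(np.hstack([a,b]),(800,300)))
E
```

```text
t 6.7 press [-0.1705  0.0551  0.1515] yawerr [ 0.0007  0.0003 -0.0043] F press [-0.5  0.5 -0.2] j [-0.38 -0.23  0.55  2.22  0.13  1.13  1.43]
```

View pics/t3.png

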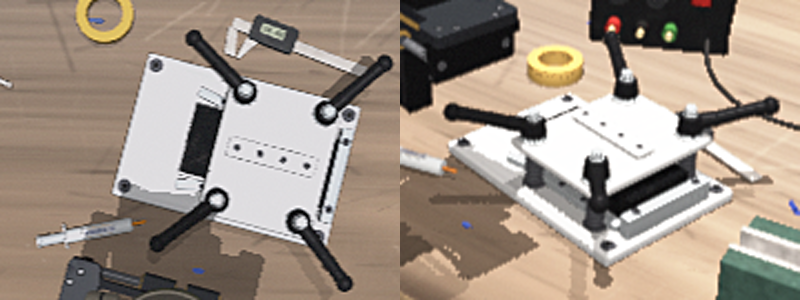

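The housing end now sits at about (190,134) in the top half of the picture, roughly 46 mm further in, so it is home. The force rise at the stop agrees. Now lever 1, first half.

Call:
{"fn": "step_arm", "kwargs": {
  "deltas": [
    [[0,0,0,-0.01,-0.01,0.05,0],[0,0,0,-0.05,-0.01,0.067,0],[0,0,0,-0.053,-0.01,0.067,0],[0,0,0,-0.063,0.004,0.067,0],[0,0,0,-0.066,0.011,0.067,0],[0,0,0,-0.07,0.018,0.067,0],[0,0,0,-0.075,0.024,0.067,0],[0,0,0,-0.082,0.03,0.067,0],[0,0,0,-0.09,0.034,0.067,0],[0,0,0,-0.098,0.037,0.067,0],[0,0,0,-0.098,0.037,0.067,0]]
  ]
}}

```text
time: 8.18
ee_pos: [0.4543, -0.1078, 0.0847]
eef_rot: [0.116, 0.993, 0.001, -0.001]
ft_force: [-2.8, -1.0, -0.6]
width: 0.0004
grip_force: 1.7
```

```bash
python3 c.py
```

```text
t 8.18 press [-0.0732  0.0953  0.0847] yawerr [ 0.0012 -0.0016  0.0009] F press [-2.5 -1.6 -0.6] j [-0.44  0.16  0.62  2.07 -0.12  0.94  1.58]
```

Call:
{"fn": "step_arm", "kwargs": {
  "deltas": [
    [[0,0,0,0.015,0,0,0],[0,0,0,0.017,0,-0.05,0],[0,0,0,-0.02,-0.03,-0.065,0],[0,0,0,-0.063,-0.057,-0.065,0],[0,0,0,-0.106,-0.084,-0.065,0],[0,0,0,-0.149,-0.111,-0.065,0],[0,0,0,-0.191,-0.137,-0.06,0],[0,0,0,-0.191,-0.137,-0.03,0],[0,0,0,-0.191,-0.137,0,0],[0,0,0,-0.191,-0.137,0,0],[0,0,0,-0.181,-0.152,0,0],[0,0,0,-0.178,-0.159,0,0],[0,0,0,-0.174,-0.167,0,0],[0,0,0,-0.169,-0.173,0,0],[0,0,0,-0.162,-0.179,0,0],[0,0,0,-0.154,-0.184,0,0],[0,0,0,-0.145,-0.187,0,0],[0,0,0,-0.145,-0.187,0,0],[0,0,0,-0.163,-0.187,0,0],[0,0,0,-0.163,-0.187,-0.06,0]]
  ]
}}

```text
time: 10.68
ee_pos: [0.569, -0.3277, 0.1416]
eef_rot: [0.116, 0.993, 0.001, -0.004]
ft_force: [0.2, -0.1, 0.0]
width: 0.0006
grip_force: 0.0
```

```bash
python3 c.py
cat > v.py <<'E'
import sys,cv2
from h import *
c=cams.camera("top")["img"][:,:,::-1]; d=cams.camera("scene")["img"][:,:,::-1]
a=cv2.resize(c[140:290,190:390],(400,300),interpolation=cv2.INTER_CUBIC)
b=cv2.resize(d[170:305,210:390],(400,300),interpolation=cv2.INTER_CUBIC)
cv2.imwrite(sys.argv[1],np.hstack([a,b]))
E
python3 v.py pics/t4.png
```

```text
t 10.68 press [ 0.0892 -0.0922  0.1416] yawerr [ 0.0005 -0.0075  0.0003] F press [ 0.2 -0.   0. ] j [-0.05  0.56  0.7   1.52 -0.37  1.21  2.05]
```

View pics/t4.png

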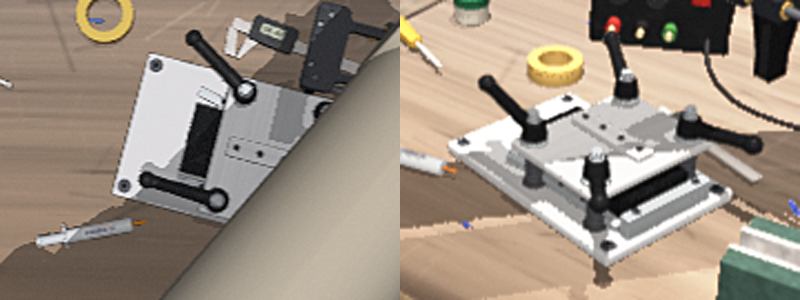

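Lever 1 now points along +y, with its tip at (147,180) and stud at (217,200). Lever 3 has its tip at (757,146) in the scene half, also about halfway. Next is lever 2.

Call:
{"fn": "step_arm", "kwargs": {
  "deltas": [
    [[0,0,0,0.005,0.04,-0.01,0],[0,0,0,0.015,0.09,-0.01,0],[0,0,0,0.025,0.14,-0.01,0],[0,0,0,0.038,0.195,-0.01,0],[0,0,0,0.038,0.195,0.02,0],[0,0,0,0.038,0.195,0.057,0],[0,0,0,0.038,0.195,0.057,0],[0,0,0,0.023,0.187,0.057,0],[0,0,0,0.014,0.185,0.057,0],[0,0,0,0.006,0.181,0.057,0],[0,0,0,-0.001,0.176,0.057,0],[0,0,0,-0.008,0.169,0.057,0],[0,0,0,-0.013,0.161,0.057,0],[0,0,0,-0.017,0.152,0.057,0],[0,0,0,-0.017,0.152,0.057,0],[0,0,0,-0.015,0.17,0.057,0],[0,0,0,-0.015,0.17,0,0]]
  ]
}}

```text
time: 12.9
ee_pos: [0.6231, -0.1627, 0.1419]
eef_rot: [0.115, 0.993, 0.0, -0.003]
ft_force: [2.2, -0.1, 0.7]
width: 0.0006
grip_force: 0.0
```

```bash
python3 c.py
```

```text
t 12.9 press [0.1037 0.0808 0.1419] yawerr [ 0.0002 -0.0065  0.0032] F press [2.1 0.4 0.7] j [-0.31  0.52  0.67  1.56 -0.34  1.19  1.77]
```

Call:
{"fn": "step_arm", "kwargs": {
  "deltas": [
    [[0,0,0,0.03,-0.035,-0.01,0],[0,0,0,0.065,-0.075,-0.01,0],[0,0,0,0.1,-0.115,-0.01,0],[0,0,0,0.135,-0.15,-0.01,0],[0,0,0,0.164,-0.184,-0.01,0],[0,0,0,0.164,-0.184,0.02,0],[0,0,0,0.164,-0.184,0.057,0],[0,0,0,0.164,-0.184,0.057,0],[0,0,0,0.178,-0.174,0.057,0],[0,0,0,0.185,-0.171,0.057,0],[0,0,0,0.192,-0.167,0.057,0],[0,0,0,0.198,-0.162,0.057,0],[0,0,0,0.203,-0.156,0.057,0],[0,0,0,0.207,-0.148,0.057,0],[0,0,0,0.21,-0.141,0.057,0],[0,0,0,0.21,-0.141,0.057,0],[0,0,0,0.208,-0.158,0.057,0],[0,0,0,0.208,-0.158,0.01,0],[0,0,0,0.235,-0.14,-0.02,0],[0,0,0,0.255,-0.12,-0.02,0]]
  ]
}}

```text
time: 15.4
ee_pos: [0.3487, -0.2251, 0.1667]
eef_rot: [0.117, 0.993, 0.0, 0.002]
ft_force: [0.2, -0.1, -0.6]
width: 0.0009
grip_force: 0.0
```

```bash
python3 c.py;python3 v.py pics/t5.png
```

```text
t 15.4 press [-0.1488 -0.0431  0.1667] yawerr [ 0.0007  0.0034 -0.0014] F press [ 0.2 -0.1 -0.6] j [-0.35 -0.16  0.77  2.11  0.12  1.14  1.7 ]
```

View pics/t5.png

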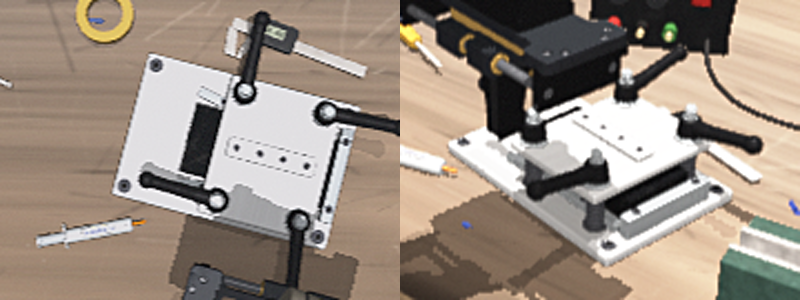

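All four levers are at about half: lever 1 tip (147,180), lever 2 tip (262,18), lever 3 tip at the right edge (400,125), lever 4 tip at about (290,295). Second round, starting with lever 1.

Call:
{"fn": "step_arm", "kwargs": {
  "deltas": [
    [[0,0,0,-0.02,0.04,0,0],[0,0,0,-0.04,0.09,0.01,0],[0,0,0,-0.056,0.133,0.02,0],[0,0,0,-0.056,0.133,0.065,0],[0,0,0,-0.056,0.133,0.082,0],[0,0,0,-0.065,0.135,0.082,0],[0,0,0,-0.079,0.136,0.082,0],[0,0,0,-0.085,0.138,0.082,0],[0,0,0,-0.092,0.139,0.082,0],[0,0,0,-0.099,0.139,0.082,0],[0,0,0,-0.107,0.137,0.082,0],[0,0,0,-0.114,0.135,0.082,0],[0,0,0,-0.121,0.131,0.082,0],[0,0,0,-0.128,0.126,0.082,0],[0,0,0,-0.131,0.124,0.082,0],[0,0,0,-0.131,0.124,0.082,0]]
  ]
}}

```text
time: 17.5
ee_pos: [0.5032, -0.1325, 0.0821]
eef_rot: [0.116, 0.993, 0.001, -0.003]
ft_force: [-11.5, 8.7, 1.2]
width: 0.0005
grip_force: 5.9
```

```bash
python3 c.py
```

```text
t 17.5 press [-0.0199  0.0826  0.0821] yawerr [ 0.0022 -0.006   0.001 ] F press [-13.2   5.8   1.2] j [-0.38  0.3   0.64  1.94 -0.22  0.97  1.7 ]
```

Call:
{"fn": "step_arm", "kwargs": {
  "deltas": [
    [[0,0,0,-0.001,-0.002,0,0],[0,0,0,-0.002,-0.004,0,0],[0,0,0,-0.002,-0.004,0,0]]
  ]
}}

```text
time: 17.88
ee_pos: [0.5038, -0.1342, 0.0819]
eef_rot: [0.115, 0.993, 0.003, -0.004]
ft_force: [-13.8, 17.1, 3.6]
width: 0.0006
grip_force: 10.5
```

```bash
python3 c.py
```

```text
t 17.88 press [-0.0189  0.081   0.0819] yawerr [ 0.0051 -0.0083  0.003 ] F press [-17.3  13.5   3.6] j [-0.37  0.31  0.63  1.94 -0.22  0.98  1.71]
```

Call:
{"fn": "step_arm", "kwargs": {
  "deltas": [
    [[0,0,0,-0.001,-0.002,0,0],[0,0,0,-0.001,-0.002,0,0]]
  ]
}}

```text
time: 18.12
ee_pos: [0.5041, -0.135, 0.0817]
eef_rot: [0.114, 0.993, 0.004, -0.004]
ft_force: [-15.7, 22.0, 5.7]
width: 0.0006
grip_force: 13.0
```

```bash
python3 c.py
```

```text
t 18.12 press [-0.0184  0.0803  0.0817] yawerr [ 0.0065 -0.0096  0.0041] F press [-20.3  17.8   5.7] j [-0.37  0.31  0.63  1.93 -0.23  0.98  1.71]
```

Call:
{"fn": "step_arm", "kwargs": {
  "deltas": [
    [[0,0,0,0.015,0.025,0,0],[0,0,0,0.01,0.02,-0.06,0],[0,0,0,-0.02,-0.03,-0.065,0],[0,0,0,-0.05,-0.08,-0.065,0],[0,0,0,-0.08,-0.13,-0.065,0],[0,0,0,-0.108,-0.165,-0.06,0],[0,0,0,-0.108,-0.165,-0.03,0],[0,0,0,-0.108,-0.165,0,0],[0,0,0,-0.108,-0.165,0,0],[0,0,0,-0.085,-0.168,0,0],[0,0,0,-0.079,-0.17,0,0],[0,0,0,-0.072,-0.171,0,0],[0,0,0,-0.065,-0.171,0,0],[0,0,0,-0.057,-0.169,0,0],[0,0,0,-0.05,-0.167,0,0],[0,0,0,-0.043,-0.163,0,0],[0,0,0,-0.036,-0.158,0,0],[0,0,0,-0.033,-0.154,0,0],[0,0,0,-0.03,-0.15,0,0],[0,0,0,-0.03,-0.15,0,0]]
  ]
}}

```text
time: 20.62
ee_pos: [0.5056, -0.2992, 0.0867]
eef_rot: [0.117, 0.993, -0.005, 0.007]
ft_force: [17.1, -19.3, -8.5]
width: 0.0006
grip_force: 11.1
```

```bash
python3 c.py
```

```text
t 20.62 press [ 0.0209 -0.0791  0.0867] yawerr [-0.0075  0.0145 -0.0012] F press [ 21.1 -14.8  -8.5] j [-0.11  0.45  0.7   1.78 -0.33  1.01  2.05]
```

Call:
{"fn": "step_arm", "kwargs": {
  "deltas": [
    [[0,0,0,-0.015,-0.025,0,0],[0,0,0,-0.015,-0.02,-0.06,0],[0,0,0,-0.035,0.03,-0.065,0],[0,0,0,-0.055,0.08,-0.065,0],[0,0,0,-0.075,0.125,-0.065,0],[0,0,0,-0.09,0.16,-0.06,0],[0,0,0,-0.09,0.16,-0.03,0],[0,0,0,-0.09,0.16,0,0],[0,0,0,-0.09,0.16,0,0],[0,0,0,-0.092,0.133,0,0],[0,0,0,-0.094,0.126,0,0],[0,0,0,-0.095,0.119,0,0],[0,0,0,-0.095,0.111,0,0],[0,0,0,-0.094,0.103,0,0],[0,0,0,-0.091,0.096,0,0],[0,0,0,-0.087,0.088,0,0],[0,0,0,-0.081,0.081,0,0],[0,0,0,-0.078,0.079,0,0],[0,0,0,-0.075,0.077,0,0],[0,0,0,-0.075,0.077,0,0]]
  ]
}}

```text
time: 23.12
ee_pos: [0.5965, -0.2324, 0.0849]
eef_rot: [0.114, 0.993, 0.002, 0.004]
ft_force: [13.7, 6.2, -5.5]
width: 0.0002
grip_force: 7.7
```

```bash
python3 c.py
```

```text
t 23.12 press [0.094  0.0068 0.0849] yawerr [0.0043 0.0081 0.0039] F press [11.9  9.2 -5.5] j [-0.18  0.56  0.65  1.63 -0.38  1.07  1.92]
```

Call:
{"fn": "step_arm", "kwargs": {
  "deltas": [
    [[0,0,0,0.003,-0.002,0,0],[0,0,0,0.004,-0.003,0,0],[0,0,0,0.004,-0.003,0,0]]
  ]
}}

```text
time: 23.5
ee_pos: [0.5948, -0.2328, 0.0854]
eef_rot: [0.113, 0.994, 0.002, 0.007]
ft_force: [25.4, 9.5, -9.4]
width: 0.0007
grip_force: 13.0
```

```bash
python3 c.py
```

```text
t 23.5 press [0.0924 0.0061 0.0854] yawerr [0.0059 0.0127 0.0062] F press [22.5 15.1 -9.4] j [-0.18  0.55  0.65  1.63 -0.38  1.07  1.92]
```

Call:
{"fn": "step_arm", "kwargs": {
  "deltas": [
    [[0,0,0,-0.024,0.013,0,0],[0,0,0,-0.015,0.01,-0.06,0],[0,0,0,0.035,-0.015,-0.065,0],[0,0,0,0.09,-0.04,-0.065,0],[0,0,0,0.145,-0.065,-0.065,0],[0,0,0,0.19,-0.084,-0.06,0],[0,0,0,0.19,-0.084,-0.03,0],[0,0,0,0.19,-0.084,0,0],[0,0,0,0.19,-0.084,0,0],[0,0,0,0.193,-0.058,0,0],[0,0,0,0.195,-0.05,0,0],[0,0,0,0.196,-0.043,0,0],[0,0,0,0.196,-0.035,0,0],[0,0,0,0.195,-0.027,0,0],[0,0,0,0.192,-0.02,0,0],[0,0,0,0.188,-0.012,0,0],[0,0,0,0.182,-0.005,0,0],[0,0,0,0.177,-0.002,0,0],[0,0,0,0.173,0.001,0,0],[0,0,0,0.173,0.001,0,0]]
  ]
}}

```text
time: 26.0
ee_pos: [0.411, -0.2018, 0.082]
eef_rot: [0.119, 0.993, -0.002, -0.007]
ft_force: [-35.3, -17.0, 14.4]
width: 0.0003
grip_force: 18.8
```

```bash
python3 c.py
```

```text
t 26.0 press [-0.0936 -0.0061  0.082 ] yawerr [-0.0049 -0.0131 -0.006 ] F press [-30.4 -24.7  14.4] j [-0.35  0.16  0.76  2.09 -0.13  0.95  1.81]
```

At the stop, at about 40 N on the fingertips. I'll back off, retreat clear and look.

Call:
{"fn": "step_arm", "kwargs": {
  "deltas": [
    [[0,0,0,0.02,-0.012,0,0],[0,0,0,0.03,-0.02,-0.05,0],[0,0,0,0.05,-0.02,-0.1,0],[0,0,0,0.06,-0.02,-0.15,0],[0,0,0,0.06,0.04,-0.18,0],[0,0,0,0.06,0.1,-0.18,0],[0,0,0,0.06,0.16,-0.18,0],[0,0,0,0.06,0.22,-0.18,0],[0,0,0,0.06,0.28,-0.18,0],[0,0,0,0.06,0.28,-0.18,0]]
  ]
}}

```text
time: 27.25
ee_pos: [0.4253, 0.0929, 0.2639]
eef_rot: [0.113, 0.994, 0.0, 0.001]
ft_force: [0.4, -0.7, 0.2]
width: 0.0007
grip_force: 0.0
```

```bash
python3 c.py; sed -i 's/400,300/400,300/' v.py; python3 v.py pics/t6.png
```

```text
t 27.25 press [-0.1477  0.2839  0.2639] yawerr [0.0004 0.0014 0.0059] F press [ 0.5 -0.6  0.2] j [-0.63 -0.12  0.28  1.91  0.04  1.35  0.99]
```

View pics/t6.png

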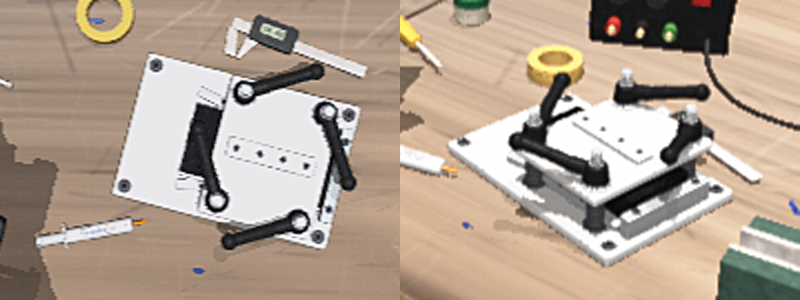

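All four levers show turned through to the stop side, with tips near (198,128), (318,71), (349,183) and (229,242). The bystanders have not moved. I'll check the lever angles and the housing end numerically.

Run:
```python
from h import *
T=cams.camera("top");S=cams.camera("scene")
t=lambda L:np.array(L)/2+[190,140]
s=lambda L:np.array(L)/(400/180)+[210,170]
tt=t([(198,128),(318,71),(349,183),(229,242)]);ts=s([(164,82),(303,92),(272,153),(117,141)])
for i in range(4):
    g=[least_squares(lambda a:(proj(c,W(p,tip(i,a[0]),.081))-o[i]).ravel(),[2.]) for c,o in((T,tt),(S,ts))]
    print(i+1,[(q.x.round(2),q.fun.round(1)) for q in g])
for y in(.086,.09):print(y,((proj(T,W(p,[[.036,y],[-.036,y]],.0415))-[190,140])*2).round(0))
```

```text
1 [(array([2.1]), array([-0. , -0.2])), (array([2.14]), array([-0. ,  0.2]))]
2 [(array([2.13]), array([-0.8,  0.2])), (array([2.03]), array([-0.9, -0.3]))]
3 [(array([2.09]), array([-0.3, -1.2])), (array([2.06]), array([-0.4,  2.1]))]
4 [(array([2.07]), array([ 0.2, -0.1])), (array([2.13]), array([0.1, 0.1]))]
0.086 [[197. 101.]
 [179. 168.]]
0.09 [[193. 100.]
 [175. 167.]]
```

```bash
python3 -c "
from bench import r
print(r.close_job())"
```

```text
the job is handed in; nothing more can be done
None
```

The job is handed in: the housing is home against the end stop, and all four levers are at their stops (about 2.1 rad in the final pictures), turned in the order 1-3-2-4 to half and then 1-3-2-4 to tight, with the syringe, tape roll and caliper where they were; peak force was about 42 N, at the closed fingertips on lever 4.

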